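# Scissors away, pencils out

## Robot

A 6-joint arm with a two-finger parallel gripper is mounted at the origin on the work surface. World frame = base frame: x ahead of the robot, y to its left, z up, the work surface at z = 0. Lengths are in m, angles in rad, forces in N, time in s.
With the tool pointing down it reaches from about 0.3 to 0.875 m from the base axis. Payload 6.4 kg.
Tool frame: the origin (TCP) lies at the centre of the arm's flange, where the gripper is bolted on; the fingertips stand 173 mm ahead of it and the grasp point (between the pads) lies 155 mm ahead of it; z points along the fingers, x is the direction in which the jaws open and shut, and the axes are right-handed (so a half turn about z gives the same grasp; the last joint's range is limited). The gripper opens to 85 mm and grips with 20 to 120 N. Pads are 22 mm wide; open, the fingers measure 114 mm over their backs; the gripper's body (76 mm by 85 mm) begins 54 mm behind the grasp point. The pads swing forward as they close: fully open they stand 13 mm farther back than shut.
Start: joints at [-1.335, 0.181, 1.607, -0, 1.354, -0.206], TCP at [0.246, -0.52, 0.405] pointing down, gripper open.
Joint ranges: [-2.99, 2.99], [-0.89, 2.07], [0.3, 2.58], [-1.14, 4.28], [0, 2.63], [-3.12, 3.12]. Speed limits (rad/s): [2.57, 2.57, 3.01, 3.14, 3.14, 3.14].

## Interface

Orientations are given as a unit quaternion [w, x, y, z].
In Python, from bench import ctrl gives the robot as it stands. The module is installed in compiled form; this text tells all that it offers.
- The arm moves only by the tool move_arm, never from a script. Its argument "moves" is a list of rows, each an object of numbers: "gripper": the opening in per cent of the stroke, from 0 (shut) to 100 (fully open); "x", "y", "z": the shift along the tool's x, y, z in cm; "roll": the turn about the tool's z in degrees. In form: [{"gripper": .., "x": .., "y": .., "z": .., "roll": ..}, ...]. A call has 1 to 5 rows; each row shifts and turns the commanded pose from where the row before left it, along the tool's axes as they then stand; what a row does not reach is not made up. A row lasts 1/8 s, in which the tool goes at most 62.5 mm and 10.7 degrees, less where a joint would pass 70% of its speed; a pose out of reach is approached as far as the arm can. A call is refused whole if a number of a shift passes 6.25 or a number of a turn 10.7, either way. A call with a gripper value outside its range is refused whole. The fingers move at their own pace and stop on an object; the grip force is fixed at half the most. Time passes only in rows, so rows that do not move let the fingers close. It gives the time, the measured TCP pose, the force and the opening at its end, in the units of the state.
- ctrl.get_obs(): the state, without advancing time (a new reading comes with each control period).
- ctrl.camera(name): name is "scene" or "top" or "wrist"; returns a dict with "img" (384x512x3 uint8, red, green, blue), "fx", "fy", "cx", "cy" (pixels), "world_from_camera" (4x4, takes a point from camera to world coordinates); the wrist camera has in their place "tool_from_camera" (4x4, takes a point from camera to tool coordinates, whose origin is the TCP and whose axes are the tool frame's). Camera axes: x right, y up, looking along -z (the intrinsics and any distortion apply to the point x, -y, -z); pixel columns grow to the right and rows downward; lengths in m; the calibration is good to about 2 mm. A picture is of the moment at which its call begins: read the wrist's pose just before it. There is no depth.
- ctrl.hand_in(): hands the job in, once; it reports no verdict.
The state is a dict: "time_s": time; "q": joint angles; "dq": joint speeds; "joint_efforts": joint torques, N m; "eef_pos": TCP position; "eef_rot": TCP orientation; "wrist_force": force on the tool from outside, world axes, zero at the start; "torque": the same for the moment, N m; "opening": opening from 0.0 (shut) to 1.0 (fully open).
Only numpy, scipy, OpenCV 4.12 (cv2) and the standard library are available. Lean on these libraries where they do the work, as an engineer would, in place of code of your own. Each camera call takes 0.05 s, during which the arm holds its last target. There are 200 camera calls.

## Task

Cutting is over and drawing begins: with the fingertips, first push the sliding lid of the case that holds the scissors fully shut, then push the lid of the case that holds the pencils fully open, to its stop. Push gently against the thumb bars, without pinching or lifting anything or shoving the cases out of place, and leave the third case and everything else on the table alone.

Things in the scene. Friction and masses are not known exactly. Their poses are not given: they have to be found in the camera images.
- scissors_case: Beech case, 220 long (x) x 90 wide (y) x 49 mm high, walls 6 mm, loose on the table, about 0.8 kg. Origin: centre of its underside. Its x axis runs along its length to the end where it lies open (away from the robot, give or take 0.2 rad); its lid slides along x. All three cases look alike. This one holds the scissors.
- scissors_lid (a joint): Sliding lid of the scissors case: m, 0 = fully shut, 0.12 = fully open (end stops at both); it grows as the lid moves along the case's -x, sticking out over that end. Slides stiffly (about 1.5 N) and stays where it is left; the case itself slides on the table at about 4 to 10 N.
- scissors_thumb (a point): Thumb bar of the scissors case's lid: centre of the top of the upright thumb bar on the lid, 63 mm above the table. The bar is 12 mm thick (case x), 50 mm long (case y) and 14 mm tall above the lid's flat top, which is flush with the case's rim at 49 mm. The bar stands 24 mm behind the lid's leading (+x) edge, at case x = 0.080 - lid joint, y = 0.
- pencil_case: Beech case, 220 long (x) x 90 wide (y) x 49 mm high, walls 6 mm, loose on the table, about 0.8 kg. Origin: centre of its underside. Its x axis runs along its length to the end where it lies open (away from the robot, give or take 0.2 rad); its lid slides along x. All three cases look alike. This one holds the two pencils.
- pencil_lid (a joint): Sliding lid of the pencil case: m, 0 = fully shut, 0.12 = fully open (end stops at both); it grows as the lid moves along the case's -x, sticking out over that end. Slides stiffly (about 1.5 N) and stays where it is left; the case itself slides on the table at about 4 to 10 N.
- pencil_thumb (a point): Thumb bar of the pencil case's lid: centre of the top of the upright thumb bar on the lid, 63 mm above the table. The bar is 12 mm thick (case x), 50 mm long (case y) and 14 mm tall above the lid's flat top, which is flush with the case's rim at 49 mm. The bar stands 24 mm behind the lid's leading (+x) edge, at case x = 0.080 - lid joint, y = 0.
- glue_case: Beech case, 220 long (x) x 90 wide (y) x 49 mm high, walls 6 mm, loose on the table, about 0.8 kg. Origin: centre of its underside. Its x axis runs along its length to the end where it lies open (away from the robot, give or take 0.2 rad); its lid slides along x. All three cases look alike. This one holds a glue stick and is to be left alone.
- glue_lid (a joint): Sliding lid of the glue case: m, 0 = fully shut, 0.12 = fully open (end stops at both); it grows as the lid moves along the case's -x, sticking out over that end. Slides stiffly (about 1.5 N) and stays where it is left; the case itself slides on the table at about 4 to 10 N.
- glue_thumb (a point): Thumb bar of the glue case's lid: centre of the top of the upright thumb bar on the lid, 63 mm above the table. The bar is 12 mm thick (case x), 50 mm long (case y) and 14 mm tall above the lid's flat top, which is flush with the case's rim at 49 mm. The bar stands 24 mm behind the lid's leading (+x) edge, at case x = 0.080 - lid joint, y = 0.
- scissors: Scissors with steel blades and black loops, 166 x 72 x 9 mm, lying in the scissors case, loops at the open end. Origin under the middle.
- pencil_a: Yellow pencil, 172 mm long, 8 mm thick, lying along the pencil case, its point at the open end. Origin under its middle.
- pencil_b: Yellow pencil, 172 mm long, 8 mm thick, lying along the pencil case, its point at the open end. Origin under its middle.
- glue_in_case: White glue stick with grey cap, 90 mm long, 27 mm thick, lying in the third case. Origin under its middle.
- glue_stick: White glue stick with grey cap standing between the cases, 27 mm across, 90 mm tall. Origin: centre of its foot. Bystander.
- eraser: White eraser, 45 x 20 x 13 mm, lying between the cases. Origin under its middle. Bystander.
- phone: Black phone, 150 x 73 x 9 mm, lying beyond the cases. Origin under its middle. Bystander.
- tape: Roll of clear tape lying flat, 90 mm across, 18 mm high. Origin under its middle. Bystander.
- pen_pot: White pot, 68 mm across, 95 mm high, with pens up to 160 mm. Origin: centre of its foot. Bystander.

How it is judged:
By the outcome, as a careful person would: the job done as asked, in the order asked, and still so for the second after the job is handed in, with the robot touching nothing.
It also fails if it takes over 38 s, if anything falls off the work surface, if the arm or the gripper's body presses on something with over 40 N, if the wrist force passes 120 N, or if a joint passes its speed limit or range.

## Working session

There is one attempt and no reset: what is moved stays moved. The work goes in short steps, Python scripts to look and compute and a tool call to move; the robot and the scene stay as the last step left them, time stands still between calls to the robot, and variables do not carry over. Pictures are saved under pics/ and viewed, about 8 in all and at most 12, crops included, and the job is handed in when it is done.

Besides the shell and the picture viewer there is one more tool, called after "Call:" as a command line: name --argument value ..., lists and objects as JSON in quotes. move_arm: Moves the arm, as the interface text tells. Its arguments: {"type":"object","properties":{"moves":{"type":"array","items":{"type":"object","properties":{"gripper":{"type":"number"},"x":{"type":"number"},"y":{"type":"number"},"z":{"type":"number"},"roll":{"type":"number"}}}}},"required":["moves"]}

```bash
mkdir -p pics; cat > h.py <<'E'
import numpy as np, cv2
from bench import ctrl
def ray(c,u,v):
    T=np.array(c["world_from_camera"]); d=np.array([(u-c["cx"])/c["fx"],-(v-c["cy"])/c["fy"],-1.])
    return T[:3,3],T[:3,:3]@d
def onz(c,u,v,z):
    o,d=ray(c,u,v); return o+d*(z-o[2])/d[2]
def proj(c,p):
    T=np.array(c["world_from_camera"]); q=T[:3,:3].T@(np.array(p)-T[:3,3])
    return c["cx"]-c["fx"]*q[0]/q[2], c["cy"]+c["fy"]*q[1]/q[2]
E
python3 - <<'E'
from h import *
for n in("top","scene"):
    c=ctrl.camera(n); cv2.imwrite(f"pics/{n}0.png",c["img"][:,:,::-1]); np.save(f"{n}0.npy",c,allow_pickle=True)
    print([k for k in c],c["fx"],c["cx"],np.round(c["world_from_camera"],3).tolist())
    if n=="top": print(onz(c,0,0,.05),onz(c,511,383,.05))
o=ctrl.get_obs(); print(o)
E
```

```text
['img', 'fx', 'fy', 'cx', 'cy', 'world_from_camera'] 460.95310515131234 263.40525988195424 [[0.016, 0.985, -0.175, 0.467], [-1.0, 0.017, 0.004, 0.068], [0.007, 0.174, 0.985, 1.025], [0.0, 0.0, 0.0, 1.0]]
[1.07212899 0.67847464 0.05      ] [ 0.25283265 -0.43932806  0.05      ]
['img', 'fx', 'fy', 'cx', 'cy', 'world_from_camera'] 394.6457901563289 257.54751758900187 [[-0.118, -0.563, 0.818, 1.429], [0.993, -0.056, 0.105, 0.174], [-0.013, 0.825, 0.566, 0.596], [0.0, 0.0, 0.0, 1.0]]
{'time_s': 0.1, 'q': array([-1.33529854e+00,  1.81463604e-01,  1.60789515e+00,  1.10660999e-05,
        1.35380996e+00, -2.06285224e-01]), 'dq': array([ 0.00172212, -0.00144473, -0.00266156,  0.00049971,  0.00015647,
        0.00078124]), 'joint_efforts': array([ 2.35923808e-04, -4.45876980e+01, -3.52235878e+01, -3.44085147e-04,
        4.13228525e-03, -1.23991899e-06]), 'eef_pos': array([ 0.24581374, -0.51955953,  0.40388201]), 'eef_rot': array([-5.52898673e-04,  8.44851739e-01, -5.34999924e-01, -5.61536675e-04]), 'wrist_force': array([ 0.40458635,  0.03042742, -0.44328369]), 'torque': array([ 0.03850345, -0.03054399, -0.01684168]), 'opening': 0.9976626837588678}
```

```bash
python3 -c "
import cv2
i=cv2.imread('pics/top0.png');cv2.imwrite('pics/top0b.png',cv2.resize(i,(800,600),interpolation=3))"
```

```text
(no output)
```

View pics/top0b.png

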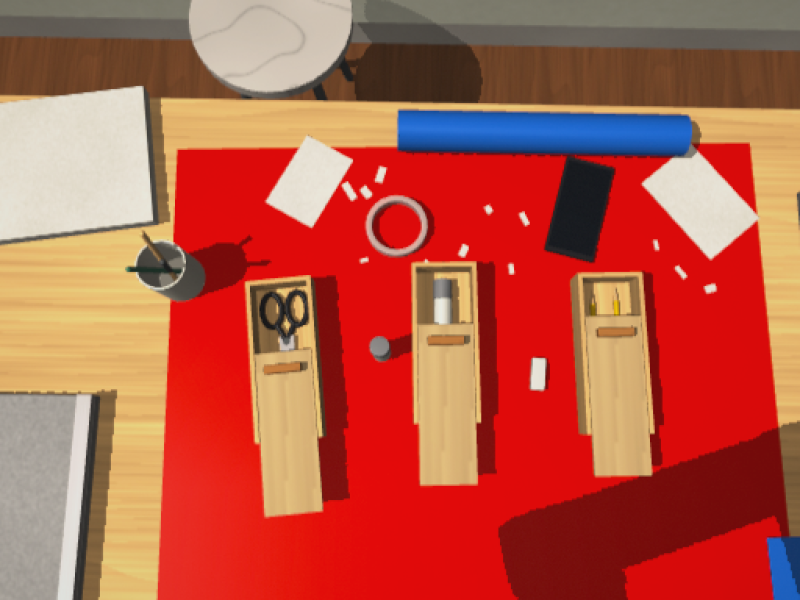

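View pics/scene0.png

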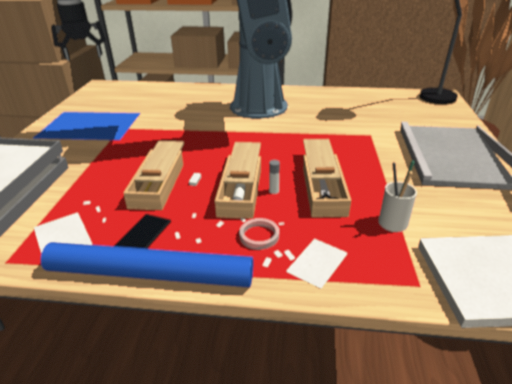

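```bash
cat > m.py <<'E'
from h import *
def measure(c,verbose=True):
    hsv=cv2.cvtColor(c["img"],cv2.COLOR_RGB2HSV); H,S,V=cv2.split(hsv)
    bar=((H>=8)&(H<=15)&(S>140)&(V>130)).astype(np.uint8)
    wood=((H>=12)&(H<=28)&(S>60)&(V>110)).astype(np.uint8)
    out=[]
    n,l,st,ce=cv2.connectedComponentsWithStats(bar)
    for i in range(1,n):
        u,v=ce[i]
        if st[i,4]<60 or not(150<u<430 and 170<v<270): continue
        r=cv2.minAreaRect(cv2.findNonZero((l==i).astype(np.uint8)))
        p=onz(c,u,v,.060)
        # lid edges: rows below bar; subpixel midpoints from wood mask
        mids=[];w=[]
        for row in range(int(v)+15,int(v)+110):
            a=int(u)-40; run=np.flatnonzero(wood[row,a:a+80])
            if len(run)<20: continue
            L=onz(c,a+run[0]-.5,row,.049);R=onz(c,a+run[-1]+.5,row,.049)
            W=np.hypot(*(L-R)[:2]); w.append(W*1e3); mids.append((L+R)/2)
        mids=np.array(mids); w=np.array(w); k=np.abs(w-np.median(w[-15:-3]))<3; k[:-35]=False; k[-3:]=False
        f=np.polyfit(mids[k,0],mids[k,1],1)
        print("bar px",(u,v),st[i].tolist(),"pos",p.round(4),"size",r[1],"ang",r[2],"axis yaw",np.arctan(f[0]).round(3),"y at bar",np.polyval(f,p[0]).round(4),"rear x",mids[-1].round(4),"w",w[::6].round(0).tolist())
        q,_=cv2.findContours((l==i).astype(np.uint8),0,2)
        b=np.array([onz(c,*x,.063)[:2] for x in cv2.boxPoints(r)]); e=b-np.roll(b,1,0); print("  box sides mm",(np.hypot(*e.T)*1e3).round(1),"yaw",np.arctan2(*[(e[np.argmax(np.hypot(*e.T))])[j] for j in(0,1)]).round(3))
E
python3 - <<'E'
from m import *
c=np.load("top0.npy",allow_pickle=True).item(); measure(c)
i=c["img"][:,:,::-1]; a=cv2.resize(i[155:345,140:325],None,fx=4,fy=4,interpolation=0)[:600]; cv2.imwrite("pics/z.png",a)
E
```

```text
bar px (np.float64(393.9016393442623), np.float64(212.0737704918033)) [383, 209, 23, 7, 122] pos [ 0.5932 -0.2126  0.06  ] size (5.393263339996338, 22.172304153442383) ang 87.1375961303711 axis yaw 0.03 y at bar -0.2131 rear x [ 0.4056 -0.2179  0.049 ] w [100.0, 102.0, 100.0, 99.0, 101.0, 99.0, 101.0, 101.0, 100.0, 77.0, 75.0, 77.0, 77.0]
  box sides mm [11.4 47.  11.4 46.9] yaw 3.075
bar px (np.float64(284.91970802919707), np.float64(217.4817518248175)) [274, 215, 23, 6, 137] pos [0.5779 0.0177 0.06  ] size (5.0, 22.0) ang 90.0 axis yaw 0.014 y at bar 0.0146 rear x [0.3901 0.0124 0.049 ] w [91.0, 91.0, 89.0, 88.0, 90.0, 90.0, 90.0, 77.0, 75.0, 75.0, 75.0, 74.0, 76.0]
  box sides mm [10.5 46.2 10.5 46.1] yaw 3.125
bar px (np.float64(180.1875), np.float64(235.3125)) [169, 232, 23, 8, 128] pos [0.5369 0.236  0.06  ] size (5.572208404541016, 22.48784065246582) ang 84.2894058227539 axis yaw 0.109 y at bar 0.2344 rear x [0.3512 0.2244 0.049 ] w [92.0, 90.0, 92.0, 92.0, 89.0, 83.0, 77.0, 76.0, 76.0, 76.0, 78.0, 76.0, 76.0]
  box sides mm [11.6 46.6 11.6 46.5] yaw 3.025
```

Left case (big px 285,367 bar) holds the scissors, and its loops are visible. The middle case holds the glue, and the right one (bar 616,331) the pencils. Next I get the lid joints from the case front ends.

```bash
python3 - <<'E'
from m import *
c=np.load("top0.npy",allow_pickle=True).item()
H,S,V=cv2.split(cv2.cvtColor(c["img"],cv2.COLOR_RGB2HSV))
wood=((H>=12)&(H<=28)&(S>60)&(V>110))
for n,(u,v),p,yaw in(("sc",(180,235),(.5369,.236),.11),("pe",(394,212),(.5932,-.2126),.045)):
    d=np.array([np.cos(yaw),np.sin(yaw)]); l=np.array([-d[1],d[0]])
    for off in(-.042,-.02,0,.02,.042):
        fr=[];s=np.arange(.01,.16,.0005)
        for t in s:
            q=np.array(p)+d*t+l*off; a,b=proj(c,[*q,.049]); fr.append(wood[int(round(b)),int(round(a))])
        print(n,off,"front edge dist from bar",s[np.flatnonzero(fr)[-1]].round(4))
    # side edges of rim at few stations
    for t in(.01,.04,.06):
        ed=[]
        for sg in(1,-1):
            s=np.arange(.036,.06,.0005); f=[wood[tuple(int(round(z)) for z in proj(c,[*(np.array(p)+d*t+l*sg*x),.049])[::-1])] for x in s]; ed.append(sg*s[np.flatnonzero(f)[-1]])
        print("  sides at",t,ed)
E
```

```text
sc -0.042 front edge dist from bar 0.126
sc -0.02 front edge dist from bar 0.126
sc 0 front edge dist from bar 0.1255
sc 0.02 front edge dist from bar 0.125
sc 0.042 front edge dist from bar 0.125
  sides at 0.01 [np.float64(0.044500000000000005), np.float64(-0.045500000000000006)]
  sides at 0.04 [np.float64(0.045000000000000005), np.float64(-0.045500000000000006)]
  sides at 0.06 [np.float64(0.044000000000000004), np.float64(-0.045000000000000005)]
pe -0.042 front edge dist from bar 0.084
pe -0.02 front edge dist from bar 0.085
pe 0 front edge dist from bar 0.0855
pe 0.02 front edge dist from bar 0.0835
pe 0.042 front edge dist from bar 0.0845
  sides at 0.01 [np.float64(0.054500000000000014), np.float64(-0.046000000000000006)]
  sides at 0.04 [np.float64(0.055000000000000014), np.float64(-0.046000000000000006)]
  sides at 0.06 [np.float64(0.05350000000000001), np.float64(-0.045500000000000006)]
```

View pics/z.png

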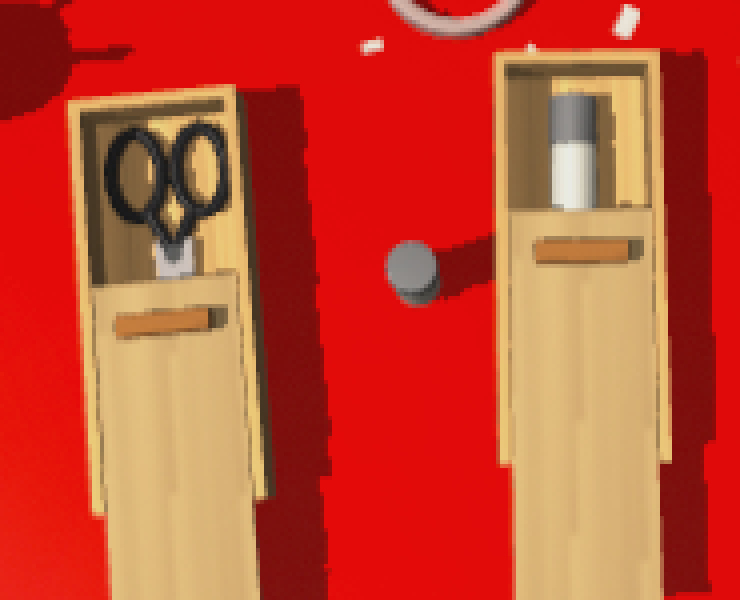

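Call:
move_arm --moves '[{"gripper": 0, "roll": 9.5}, {"gripper": 0, "roll": 9.5}]'

```text
validation failed for argument at $.mo...
```

```bash
cat >> h.py <<'E'
from scipy.spatial.transform import Rotation as Ro
def state():
    o=ctrl.get_obs(); q=o["eef_rot"]; R=Ro.from_quat([q[1],q[2],q[3],q[0]]).as_matrix()
    print("t",o["time_s"],"pos",o["eef_pos"].round(4),"yaw",np.arctan2(R[1,0],R[0,0]).round(4),"F",o["wrist_force"].round(2),"open",round(o["opening"],3)); return o["eef_pos"],R
def to(p):
    e,R=state(); print("tool cm",(R.T@(np.array(p)-e)*100).round(2))
E
python3 -c "
from h import *
to([.508,.2328,.404])"
```

```text
t 0.1 pos [ 0.2458 -0.5196  0.4039] yaw -1.129 F [ 0.4   0.03 -0.44] open 0.998
tool cm [-56.8  -55.87   0.09]
```

Call:
move_arm --moves '[{"gripper": 0, "x": 0, "y": 0, "z": 0, "roll": 9.5}, {"gripper": 0, "x": 0, "y": 0, "z": 0, "roll": 9.5}]'

```text
time_s: 0.35
eef_pos: [0.2458, -0.5196, 0.4041]
eef_rot: [-0.0, 0.743, -0.669, -0.0]
wrist_force: [-0.3, -0.1, 0.2]
opening: 0.604
```

```bash
python3 -c "
from h import *
to([.508,.2328,.404])"
```

```text
t 0.35 pos [ 0.2458 -0.5196  0.4041] yaw -1.466 F [-0.3  -0.13  0.23] open 0.604
tool cm [-72.09 -33.94   0.08]
```

Call:
move_arm --moves '[{"gripper": 0, "x": -5.15, "y": -2.4, "z": 0, "roll": 0}, {"gripper": 0, "x": -5.15, "y": -2.4, "z": 0, "roll": 0}, {"gripper": 0, "x": -5.15, "y": -2.4, "z": 0, "roll": 0}, {"gripper": 0, "x": -5.15, "y": -2.4, "z": 0, "roll": 0}, {"gripper": 0, "x": -5.15, "y": -2.4, "z": 0, "roll": 0}]'

```text
time_s: 0.98
eef_pos: [0.3369, -0.2488, 0.4044]
eef_rot: [-0.0, 0.745, -0.667, -0.0]
wrist_force: [0.7, -0.2, -0.0]
opening: 0.002
```

Call:
move_arm --moves '[{"gripper": 0, "x": -5.15, "y": -2.4, "z": 0, "roll": 0}, {"gripper": 0, "x": -5.15, "y": -2.4, "z": 0, "roll": 0}, {"gripper": 0, "x": -5.15, "y": -2.4, "z": 0, "roll": 0}, {"gripper": 0, "x": -5.15, "y": -2.4, "z": 0, "roll": 0}, {"gripper": 0, "x": -5.15, "y": -2.4, "z": 0, "roll": 0}]'

```text
time_s: 1.6
eef_pos: [0.4279, 0.0204, 0.4047]
eef_rot: [-0.0, 0.745, -0.667, 0.0]
wrist_force: [0.1, -1.4, 0.7]
opening: 0.004
```

Call:
move_arm --moves '[{"gripper": 0, "x": -5.15, "y": -2.4, "z": 0, "roll": 0}, {"gripper": 0, "x": -5.15, "y": -2.4, "z": 0, "roll": 0}, {"gripper": 0, "x": -5.15, "y": -2.4, "z": 0, "roll": 0}, {"gripper": 0, "x": -5.15, "y": -2.4, "z": 0, "roll": 0}, {"gripper": 0, "x": 0, "y": 0, "z": 0, "roll": 0}]'

```text
time_s: 2.22
eef_pos: [0.5006, 0.2369, 0.4037]
eef_rot: [0.0, 0.746, -0.665, -0.001]
wrist_force: [-0.1, 0.0, -0.7]
opening: -0.006
```

```bash
python3 - <<'E'
from h import *
to([.508,.2328,.404])
e,R=state(); c=ctrl.camera("wrist"); cv2.imwrite("pics/w1.png",c["img"][:,:,::-1])
T=np.eye(4);T[:3,:3]=R;T[:3,3]=e; c["world_from_camera"]=T@np.array(c["tool_from_camera"]); np.save("w1.npy",c,allow_pickle=True)
print(np.round(c["tool_from_camera"],3).tolist())
print("bar pred",[np.round(proj(c,[.5369+a*.994-b*.11,.236+a*.11+b*.994,.063]),1).tolist() for a in(-.006,.006) for b in(-.025,.025)])
print("tip pred",np.round(proj(c,e+R@[0,0,.173]),1))
E
```

```text
t 2.225 pos [0.5006 0.2369 0.4037] yaw -1.4561 F [-0.12  0.03 -0.65] open -0.006
tool cm [ 0.49 -0.68 -0.03]
t 2.225 pos [0.5006 0.2369 0.4037] yaw -1.4561 F [-0.12  0.03 -0.65] open -0.006
[[1.0, -0.001, -0.001, -0.001], [-0.001, -0.966, -0.258, -0.065], [-0.001, 0.258, -0.966, 0.031], [0.0, 0.0, 0.0, 1.0]]
bar pred [[288.6, 143.8], [238.2, 143.6], [288.9, 131.6], [238.1, 131.3]]
tip pred [258.9 243.4]
```

View pics/w1.png

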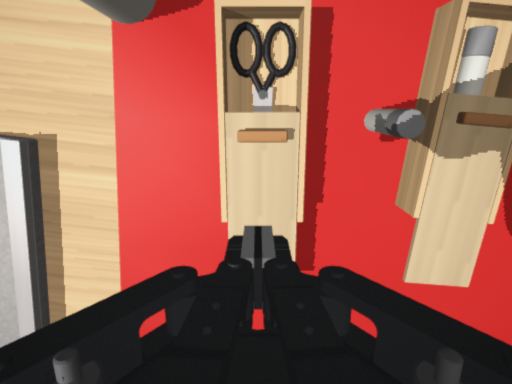

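The wrist view shows the bar at cols 238–287, rows 130–143, which matches the prediction (238–289, 131–144). I'll descend behind it, staying above the lid.

Call:
move_arm --moves '[{"gripper": 0, "x": 0.45, "y": 0, "z": 5, "roll": 0}, {"gripper": 0, "x": 0, "y": 0, "z": 5, "roll": 0}, {"gripper": 0, "x": 0, "y": 0, "z": 4.5, "roll": 0}, {"gripper": 0, "x": 0, "y": 0, "z": 2, "roll": 0}, {"gripper": 0, "x": 0, "y": 0, "z": 0, "roll": 0}]'

```text
time_s: 2.9
eef_pos: [0.5, 0.2279, 0.2379]
eef_rot: [0.002, 0.744, -0.668, -0.001]
wrist_force: [-0.2, 0.0, -0.3]
opening: -0.001
```

```bash
python3 -c "
from h import *
to([.508,.2328,.2265])"
```

```text
t 2.9 pos [0.5    0.2279 0.2379] yaw -1.4621 F [-0.16  0.04 -0.29] open -0.001
tool cm [-0.4  -0.86  1.14]
```

Call:
move_arm --moves '[{"gripper": 0, "x": -0.4, "y": 0, "z": 0.6, "roll": 0}, {"gripper": 0, "x": 0, "y": 0, "z": 0.5, "roll": 0}, {"gripper": 0, "x": 0, "y": 0, "z": 0, "roll": 0}, {"gripper": 0, "x": 0, "y": 0, "z": 0, "roll": 0}]'

```text
time_s: 3.4
eef_pos: [0.5008, 0.2334, 0.2292]
eef_rot: [-0.0, 0.745, -0.667, 0.0]
wrist_force: [0.4, 0.6, 0.8]
opening: -0.001
```

```bash
python3 -c "
from h import *
to([.508,.2328,.2265])"
```

```text
t 3.4 pos [0.5008 0.2334 0.2292] yaw -1.4605 F [0.45 0.63 0.84] open -0.001
tool cm [ 0.14 -0.71  0.27]
```

Call:
move_arm --moves '[{"gripper": 0, "x": 0.1, "y": 0, "z": 0.2, "roll": 0}, {"gripper": 0, "x": 0, "y": -0.5, "z": 0, "roll": 0}, {"gripper": 0, "x": 0, "y": -0.5, "z": 0, "roll": 0}, {"gripper": 0, "x": 0, "y": -0.5, "z": 0, "roll": 0}, {"gripper": 0, "x": 0, "y": -0.3, "z": 0, "roll": 0}]'

```text
time_s: 4.03
eef_pos: [0.5191, 0.2343, 0.2267]
eef_rot: [-0.0, 0.745, -0.667, 0.0]
wrist_force: [-0.1, -0.6, -1.2]
opening: -0.001
```

Call:
move_arm --moves '[{"gripper": 0, "x": 0, "y": -0.4, "z": 0, "roll": 0}, {"gripper": 0, "x": 0, "y": -0.4, "z": 0, "roll": 0}, {"gripper": 0, "x": 0, "y": -0.4, "z": 0, "roll": 0}, {"gripper": 0, "x": 0, "y": -0.4, "z": 0, "roll": 0}]'

```text
time_s: 4.53
eef_pos: [0.5346, 0.2361, 0.2266]
eef_rot: [0.0, 0.745, -0.667, -0.0]
wrist_force: [-1.3, -0.1, -0.0]
opening: 0.001
```

```bash
python3 - <<'E'
from m import *
to([.632,.2465,.2265]); c=ctrl.camera("top"); cv2.imwrite("pics/t2.png",cv2.resize(c["img"][150:350,120:330,::-1],None,fx=2.8,fy=2.8,interpolation=3))
E
```

```text
t 4.525 pos [0.5346 0.2361 0.2266] yaw -1.4606 F [-1.35 -0.08 -0.03] open 0.001
tool cm [ 0.04 -9.79  0.  ]
```

View pics/t2.png

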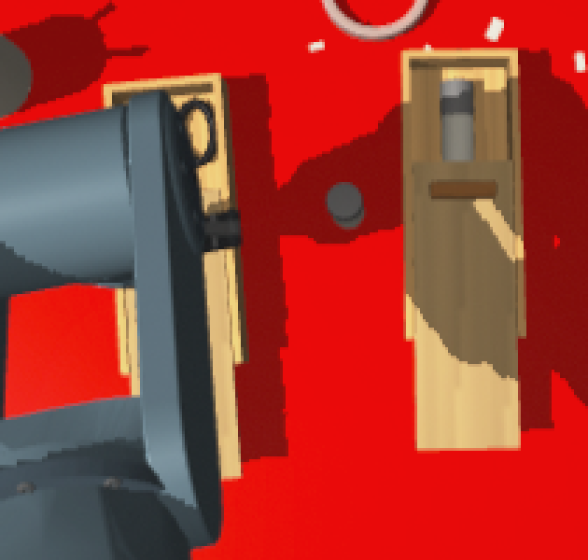

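Call:
move_arm --moves '[{"gripper": 0, "x": 0, "y": -0.5, "z": 0, "roll": 0}, {"gripper": 0, "x": 0, "y": -0.5, "z": 0, "roll": 0}, {"gripper": 0, "x": 0, "y": -0.5, "z": 0, "roll": 0}, {"gripper": 0, "x": 0, "y": -0.5, "z": 0, "roll": 0}, {"gripper": 0, "x": 0, "y": -0.5, "z": 0, "roll": 0}]'

```text
time_s: 5.2
eef_pos: [0.5596, 0.2389, 0.2266]
eef_rot: [0.0, 0.745, -0.667, -0.0]
wrist_force: [-2.2, 0.2, -0.3]
opening: 0.002
```

Call:
move_arm --moves '[{"gripper": 0, "x": 0, "y": -0.5, "z": 0, "roll": 0}, {"gripper": 0, "x": 0, "y": -0.5, "z": 0, "roll": 0}, {"gripper": 0, "x": 0, "y": -0.5, "z": 0, "roll": 0}, {"gripper": 0, "x": 0, "y": -0.5, "z": 0, "roll": 0}, {"gripper": 0, "x": 0, "y": -0.5, "z": 0, "roll": 0}]'

```text
time_s: 5.82
eef_pos: [0.5845, 0.2416, 0.2267]
eef_rot: [-0.0, 0.745, -0.667, -0.0]
wrist_force: [-2.6, 1.3, -1.5]
opening: 0.003
```

```bash
cat >> h.py <<'E'
def wrist(name):
    e,R=state(); c=ctrl.camera("wrist"); cv2.imwrite(f"pics/{name}.png",c["img"][:,:,::-1])
    T=np.eye(4);T[:3,:3]=R;T[:3,3]=e; c["world_from_camera"]=T@np.array(c["tool_from_camera"]); np.save(f"{name}.npy",c,allow_pickle=True); return c,e,R
E
python3 - <<'E'
from h import *
c,e,R=wrist("w2"); to([.632,.2465,.2265])
E
```

```text
t 5.825 pos [0.5845 0.2416 0.2267] yaw -1.4606 F [-2.63  1.29 -1.46] open 0.003
t 5.875 pos [0.5851 0.2415 0.2268] yaw -1.4607 F [-0.63  0.24 -0.45] open -0.002
tool cm [ 0.02 -4.72  0.04]
```

View pics/w2.png

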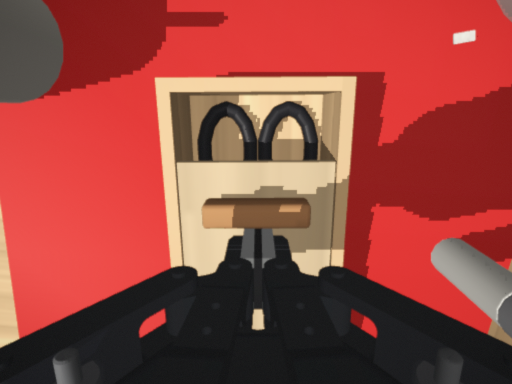

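```bash
python3 - <<'E'
from h import *
c=np.load("w2.npy",allow_pickle=True).item()
d=np.array([.994,.11,0])
for n,v,z in(("outer",78,.049),("inner",93,.049),("lead",161,.049),("bar front top",198,.063),("bar rear top",214,.063)):
    p=onz(c,257,v,z); print(n,p.round(4),"along",(p-[.5369,.236,0])@d)
for v in range(70,235,1):
    r=c["img"][v,257].astype(int); print(v,r.tolist(),end=";") if v<98 or 155<v<165 or 195<v<232 else 0
E
```

```text
outer [0.6617 0.2511 0.049 ] along 0.1257518767398199
inner [0.6554 0.2504 0.049 ] along 0.11936544234849747
lead [0.6246 0.247  0.049 ] along 0.08839363999872114
bar front top [0.6104 0.2454 0.063 ] along 0.07412310909200993
bar rear top [0.603  0.2446 0.063 ] along 0.06659645488677682
70 [228, 59, 57];71 [215, 54, 52];72 [157, 35, 33];73 [143, 30, 29];74 [144, 32, 31];75 [146, 39, 34];76 [169, 91, 67];77 [215, 166, 124];78 [243, 210, 162];79 [245, 213, 165];80 [246, 214, 166];81 [246, 214, 166];82 [246, 213, 165];83 [246, 214, 166];84 [246, 213, 166];85 [246, 213, 166];86 [246, 213, 165];87 [246, 214, 166];88 [246, 214, 166];89 [245, 213, 165];90 [235, 203, 156];91 [187, 157, 114];92 [123, 100, 73];93 [116, 94, 68];94 [149, 125, 90];95 [212, 185, 140];96 [244, 218, 170];97 [247, 221, 173];156 [85, 69, 52];157 [87, 70, 53];158 [86, 71, 52];159 [92, 75, 56];160 [103, 85, 64];161 [117, 100, 75];162 [175, 153, 118];163 [223, 199, 160];164 [227, 203, 164];196 [138, 119, 91];197 [128, 108, 82];198 [85, 63, 44];199 [76, 54, 37];200 [78, 54, 35];201 [83, 58, 38];202 [87, 60, 39];203 [89, 62, 41];204 [99, 69, 46];205 [111, 76, 49];206 [120, 84, 54];207 [123, 86, 56];208 [126, 88, 58];209 [126, 88, 57];210 [127, 89, 59];211 [128, 90, 60];212 [128, 90, 59];213 [127, 89, 59];214 [127, 88, 58];215 [126, 88, 58];216 [126, 89, 58];217 [126, 89, 59];218 [126, 88, 58];219 [125, 87, 57];220 [125, 87, 58];221 [124, 87, 56];222 [124, 86, 56];223 [124, 86, 57];224 [122, 85, 56];225 [121, 84, 55];226 [114, 80, 52];227 [98, 68, 45];228 [68, 49, 34];229 [32, 27, 24];230 [24, 23, 23];231 [25, 24, 24];
```

Call:
move_arm --moves '[{"gripper": 0, "x": 0, "y": -0.5, "z": 0, "roll": 0}, {"gripper": 0, "x": 0, "y": -0.5, "z": 0, "roll": 0}, {"gripper": 0, "x": 0, "y": -0.5, "z": 0, "roll": 0}, {"gripper": 0, "x": 0, "y": -0.5, "z": 0, "roll": 0}, {"gripper": 0, "x": 0, "y": -0.5, "z": 0, "roll": 0}]'

```text
time_s: 6.5
eef_pos: [0.6094, 0.2443, 0.2268]
eef_rot: [-0.0, 0.745, -0.667, 0.0]
wrist_force: [-0.4, -0.4, 0.9]
opening: 0.001
```

Call:
move_arm --moves '[{"gripper": 0, "x": 0, "y": -0.2, "z": 0, "roll": 0}, {"gripper": 0, "x": 0, "y": -0.15, "z": 0, "roll": 0}]'

```text
time_s: 6.75
eef_pos: [0.6127, 0.2447, 0.2267]
eef_rot: [-0.0, 0.745, -0.667, 0.0]
wrist_force: [-1.2, -0.2, 1.7]
opening: 0.001
```

Call:
move_arm --moves '[{"gripper": 0, "x": 0, "y": -0.1, "z": 0, "roll": 0}]'

```text
time_s: 6.88
eef_pos: [0.6136, 0.2447, 0.2267]
eef_rot: [-0.0, 0.745, -0.667, 0.0]
wrist_force: [-1.0, 0.7, 1.3]
opening: -0.001
```

Call:
move_arm --moves '[{"gripper": 0, "x": 0, "y": -0.1, "z": 0, "roll": 0}]'

```text
time_s: 7.0
eef_pos: [0.6145, 0.2449, 0.2268]
eef_rot: [-0.0, 0.745, -0.667, 0.0]
wrist_force: [-1.1, -0.5, 0.4]
opening: -0.001
```

```bash
python3 - <<'E'
from h import *
c,e,R=wrist("w3")
print([ (v,c["img"][v,257].tolist()) for v in range(90,190)][::1])
E
```

```text
t 7.0 pos [0.6145 0.2449 0.2268] yaw -1.4605 F [-1.06 -0.51  0.36] open -0.001
[(90, [234, 65, 62]), (91, [235, 65, 62]), (92, [235, 65, 62]), (93, [234, 64, 62]), (94, [235, 66, 63]), (95, [235, 66, 63]), (96, [235, 64, 62]), (97, [235, 66, 63]), (98, [235, 66, 63]), (99, [235, 65, 62]), (100, [235, 65, 62]), (101, [235, 65, 63]), (102, [235, 64, 62]), (103, [235, 66, 63]), (104, [235, 64, 62]), (105, [235, 65, 62]), (106, [235, 65, 63]), (107, [235, 65, 63]), (108, [235, 65, 63]), (109, [235, 65, 63]), (110, [235, 66, 63]), (111, [235, 64, 62]), (112, [235, 65, 63]), (113, [235, 65, 62]), (114, [235, 65, 63]), (115, [235, 64, 62]), (116, [235, 64, 62]), (117, [235, 65, 63]), (118, [235, 66, 63]), (119, [235, 66, 63]), (120, [235, 65, 63]), (121, [236, 66, 63]), (122, [234, 65, 62]), (123, [222, 58, 56]), (124, [163, 37, 36]), (125, [148, 32, 31]), (126, [148, 34, 31]), (127, [149, 34, 32]), (128, [148, 32, 31]), (129, [148, 32, 30]), (130, [148, 32, 31]), (131, [148, 32, 31]), (132, [148, 33, 31]), (133, [148, 32, 31]), (134, [148, 36, 34]), (135, [142, 50, 41]), (136, [121, 77, 57
[... 558 characters left out ...]
82]), (161, [122, 104, 78]), (162, [179, 157, 122]), (163, [226, 202, 163]), (164, [230, 206, 167]), (165, [230, 206, 167]), (166, [230, 207, 167]), (167, [230, 207, 167]), (168, [230, 206, 167]), (169, [230, 206, 167]), (170, [230, 206, 167]), (171, [230, 206, 167]), (172, [230, 206, 167]), (173, [230, 206, 167]), (174, [230, 206, 167]), (175, [230, 206, 166]), (176, [230, 207, 166]), (177, [230, 206, 167]), (178, [230, 206, 166]), (179, [230, 206, 166]), (180, [230, 206, 166]), (181, [230, 206, 166]), (182, [230, 206, 166]), (183, [230, 206, 166]), (184, [230, 206, 166]), (185, [229, 205, 165]), (186, [219, 195, 156]), (187, [181, 158, 123]), (188, [174, 151, 118]), (189, [173, 150, 117])]
```

View pics/w3.png

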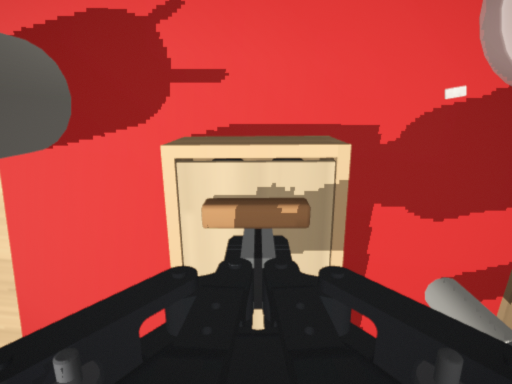

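Wrist view: lid edge at row 162, end wall's inner edge at row 158, so the gap is about 1.8 mm. I'll close it in 0.5–1 mm steps and watch the force.

Call:
move_arm --moves '[{"gripper": 0, "x": 0, "y": -0.1, "z": 0, "roll": 0}]'

```text
time_s: 7.18
eef_pos: [0.6155, 0.245, 0.2267]
eef_rot: [0.0, 0.745, -0.667, -0.0]
wrist_force: [-1.5, 0.8, 1.0]
opening: 0.003
```

Call:
move_arm --moves '[{"gripper": 0, "x": 0, "y": -0.05, "z": 0, "roll": 0}]'

```text
time_s: 7.3
eef_pos: [0.6159, 0.2451, 0.2267]
eef_rot: [0.0, 0.745, -0.667, -0.0]
wrist_force: [-2.0, 0.5, 2.0]
opening: -0.001
```

Call:
move_arm --moves '[{"gripper": 0, "x": 0, "y": -0.05, "z": 0, "roll": 0}]'

```text
time_s: 7.42
eef_pos: [0.6161, 0.2451, 0.2266]
eef_rot: [0.001, 0.745, -0.667, -0.0]
wrist_force: [-5.3, -1.1, 4.2]
opening: 0.004
```

```bash
cat > g.py <<'E'
from h import *
import sys
c,e,R=wrist(sys.argv[1])
g=c["img"][130:172,257].astype(int).sum(1); print(g.tolist())
E
python3 g.py w4
```

```text
t 7.425 pos [0.6161 0.2451 0.2266] yaw -1.4605 F [-5.33 -1.1   4.21] open 0.004
[215, 214, 213, 211, 209, 213, 216, 226, 246, 257, 259, 264, 272, 278, 268, 260, 281, 409, 579, 634, 639, 639, 640, 640, 638, 639, 639, 638, 638, 620, 529, 347, 456, 591, 603, 603, 603, 604, 603, 603, 604, 603]
```

At the stop: the force rose to about 5 N and the seam is about 1 px. I'll back off, lift, and check.

Call:
move_arm --moves '[{"gripper": 0, "x": 0, "y": 0.6, "z": 0, "roll": 0}, {"gripper": 0, "x": 0, "y": 0.6, "z": 0, "roll": 0}, {"gripper": 0, "x": 0, "y": 0, "z": -3, "roll": 0}, {"gripper": 0, "x": 0, "y": 0, "z": -5, "roll": 0}, {"gripper": 0, "x": 0, "y": 0, "z": 0, "roll": 0}]'

```text
time_s: 8.1
eef_pos: [0.6062, 0.2442, 0.3122]
eef_rot: [-0.004, 0.745, -0.667, 0.003]
wrist_force: [0.5, 0.9, 0.2]
opening: -0.002
```

```bash
python3 - <<'E'
from h import *
c,e,R=wrist("w5"); d=np.array([.994,.11,0])
u=int(round(proj(c,[.63,.2465,.049])[0])); g=c["img"][:,u].astype(int)
S=g[:,1]; 
for s in np.arange(.10,.13,.0005):
    p=np.array([.5369,.236,.049])+s*d; a,b=proj(c,p); print(round(s,4),c["img"][int(round(b)),int(round(a))].tolist(),end=" ")
to([.63,-.2126,.32])
E
```

```text
t 8.1 pos [0.6062 0.2442 0.3122] yaw -1.4605 F [0.51 0.95 0.17] open -0.002
0.1 [149, 105, 68] 0.1005 [103, 71, 45] 0.101 [103, 71, 45] 0.1015 [86, 63, 43] 0.102 [124, 104, 79] 0.1025 [124, 104, 79] 0.103 [135, 116, 89] 0.1035 [150, 129, 99] 0.104 [150, 129, 99] 0.1045 [208, 184, 147] 0.105 [221, 197, 159] 0.1055 [221, 197, 159] 0.106 [222, 198, 159] 0.1065 [222, 198, 160] 0.107 [222, 198, 160] 0.1075 [222, 198, 160] 0.108 [222, 198, 159] 0.1085 [222, 198, 159] 0.109 [222, 199, 160] 0.1095 [222, 198, 159] 0.11 [222, 198, 159] 0.1105 [222, 198, 160] 0.111 [222, 199, 160] 0.1115 [222, 199, 160] 0.112 [222, 198, 160] 0.1125 [222, 198, 159] 0.113 [222, 198, 159] 0.1135 [222, 198, 160] 0.114 [222, 198, 159] 0.1145 [222, 198, 159] 0.115 [222, 198, 160] 0.1155 [222, 198, 160] 0.116 [222, 198, 160] 0.1165 [222, 198, 159] 0.117 [222, 198, 159] 0.1175 [222, 198, 159] 0.118 [222, 198, 159] 0.1185 [219, 195, 156] 0.119 [177, 153, 118] 0.1195 [177, 153, 118] 0.12 [187, 158, 118] 0.1205 [232, 200, 153] 0.121 [232, 200, 153] 0.1215 [243, 210, 162] 0.122 [243, 211, 163] 0.1225 [243, 211, 163] 0.123 [243, 211, 163] 0.1235 [243, 211, 163] 0.124 [243, 211, 163] 0.1245 [243, 211, 163] 0.125 [243, 211, 163] 0.1255 [239, 206, 159] 0.126 [239, 206, 159] 0.1265 [179, 148, 108] 0.127 [117, 89, 64] 0.1275 [117, 89, 64] 0.128 [134, 52, 40] 0.1285 [141, 33, 32] 0.129 [141, 33, 32] 0.1295 [142, 32, 31] t 8.15 pos [0.6053 0.2439 0.3094] yaw -1.4606 F [-0.09  0.17 -1.25] open -0.004
tool cm [45.65  2.56 -1.09]
```

Call:
move_arm --moves '[{"gripper": 0, "x": 5.7, "y": 0.4, "z": -0.2, "roll": 0}, {"gripper": 0, "x": 5.7, "y": 0.4, "z": -0.2, "roll": 0}, {"gripper": 0, "x": 5.7, "y": 0.4, "z": -0.2, "roll": 0}, {"gripper": 0, "x": 5.7, "y": 0.4, "z": -0.2, "roll": 0}, {"gripper": 0, "x": 5.7, "y": 0.4, "z": -0.2, "roll": 0}]'

```text
time_s: 8.78
eef_pos: [0.6152, -0.0433, 0.3151]
eef_rot: [0.0, 0.745, -0.667, -0.001]
wrist_force: [0.9, 0.0, -0.0]
opening: 0.001
```

Call:
move_arm --moves '[{"gripper": 0, "x": 5.7, "y": 0.4, "z": 0, "roll": 0}, {"gripper": 0, "x": 5.7, "y": 0.4, "z": 0, "roll": 0}, {"gripper": 0, "x": 5.7, "y": 0.4, "z": 0, "roll": 0}, {"gripper": 0, "x": 0, "y": 0, "z": 0, "roll": 3}, {"gripper": 0, "x": 0, "y": 0, "z": 0, "roll": 0.7}]'

```text
time_s: 9.4
eef_pos: [0.6222, -0.2135, 0.3147]
eef_rot: [0.0, 0.722, -0.691, -0.001]
wrist_force: [-0.7, -0.1, -0.6]
opening: -0.003
```

Call:
move_arm --moves '[{"gripper": 0, "x": 0, "y": 0, "z": 0, "roll": 0}, {"gripper": 0, "x": 0, "y": 0, "z": 0, "roll": 0}]'

```text
time_s: 9.65
eef_pos: [0.6229, -0.212, 0.3164]
eef_rot: [0.0, 0.724, -0.69, -0.0]
wrist_force: [1.2, 0.2, 0.3]
opening: 0.004
```

```bash
python3 - <<'E'
from h import *
c,e,R=wrist("w6"); to([.6232,-.2112,.32])
print([np.round(proj(c,[.5932+a-b*.045,-.2126+a*.045+b,.063]),1).tolist() for a in(-.006,.006) for b in(-.025,.025)])
E
```

```text
t 9.65 pos [ 0.6229 -0.212   0.3164] yaw -1.5233 F [1.23 0.17 0.32] open 0.004
t 9.7 pos [ 0.623  -0.212   0.3165] yaw -1.5235 F [ 0.13 -0.63 -0.15] open 0.0
tool cm [-0.08 -0.02 -0.35]
[[289.6, 241.8], [225.1, 241.7], [290.1, 227.4], [224.7, 227.2]]
```

View pics/w6.png

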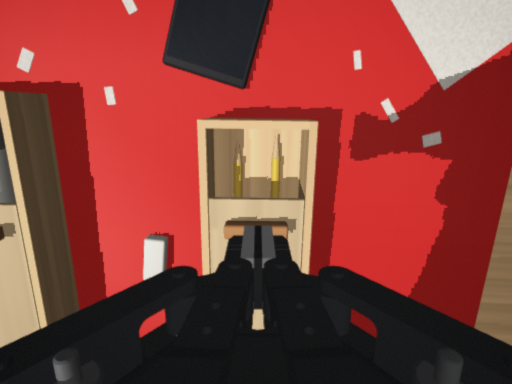

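```bash
python3 - <<'E'
from h import *
c=np.load("w6.npy",allow_pickle=True).item(); I=c["img"].astype(int)
for u in(230,285): print(u,[(v,I[v,u].tolist()) for v in range(214,244,2)])
def edges(u,lo,hi):
    g=np.abs(np.diff(I[lo:hi,u].sum(1)));return lo+np.argsort(-g)[:3]+.5
for u in(215,258,300): print(u,edges(u,110,132),edges(u,188,206))
for n,u,v,z in(("outerL",205,121,.049),("outerR",312,121,.049),("lead",258,198,.049),("bar front",258,221,.063)): print(n,onz(c,u,v,z).round(4))
# front edge and side edges
H,S,V=cv2.split(cv2.cvtColor(c["img"],cv2.COLOR_RGB2HSV)); w=(H>=10)&(H<=28)&(S<200)&(S>40)
L=[];Rr=[]
for v in range(125,250,5):
    x=np.flatnonzero(w[v,180:335])+180; a=onz(c,x[0]-.5,v,.049);b=onz(c,x[-1]+.5,v,.049);L.append(a);Rr.append(b)
for s in(L,Rr):
    s=np.array(s); f=np.polyfit(s[:,0],s[:,1],1); print("yaw",np.arctan(f[0]),"y at .593",np.polyval(f,.593),"resid",np.abs(np.polyval(f,s[:,0])-s[:,1]).max())
E
```

```text
230 [(214, [220, 196, 157]), (216, [220, 196, 157]), (218, [215, 191, 152]), (220, [119, 98, 72]), (222, [70, 48, 31]), (224, [84, 57, 38]), (226, [156, 111, 71]), (228, [193, 142, 94]), (230, [194, 143, 95]), (232, [193, 142, 94]), (234, [191, 140, 93]), (236, [187, 137, 90]), (238, [94, 64, 44]), (240, [23, 25, 25]), (242, [20, 22, 22])]
285 [(214, [212, 189, 150]), (216, [199, 175, 138]), (218, [128, 109, 82]), (220, [123, 103, 78]), (222, [73, 53, 37]), (224, [73, 50, 31]), (226, [127, 89, 58]), (228, [178, 129, 86]), (230, [188, 138, 91]), (232, [189, 139, 91]), (234, [187, 136, 89]), (236, [175, 126, 83]), (238, [80, 57, 40]), (240, [23, 24, 25]), (242, [22, 22, 22])]
215 [119.5 118.5 128.5] [198.5 199.5 196.5]
258 [120.5 119.5 118.5] [199.5 198.5 197.5]
300 [120.5 121.5 119.5] [199.5 200.5 198.5]
outerL [ 0.6761 -0.1696  0.049 ]
outerR [ 0.68   -0.2491  0.049 ]
lead [ 0.6184 -0.2119  0.049 ]
bar front [ 0.6043 -0.2125  0.063 ]
yaw 0.03515318028230371 y at .593 -0.1663522000184044 resid 0.00038551096306491117
yaw 0.035249407707863514 y at .593 -0.2566020786620043 resid 0.0003768510655433044
```

Wrist view confirms pencils (239,180 and 276,170). The bar matches the prediction, the case yaw is 0.035, and the axis is at y=-0.2115. I'll descend ahead of the bar.

Call:
move_arm --moves '[{"gripper": 0, "x": -0.15, "y": 0, "z": 4, "roll": 0.7}, {"gripper": 0, "x": 0, "y": 0, "z": 2.5, "roll": 0}, {"gripper": 0, "x": 0, "y": 0, "z": 1.2, "roll": 0}, {"gripper": 0, "x": 0, "y": 0, "z": 0, "roll": 0}, {"gripper": 0, "x": 0, "y": 0, "z": 0, "roll": 0}]'

```text
time_s: 10.32
eef_pos: [0.6235, -0.2117, 0.2411]
eef_rot: [-0.0, 0.719, -0.695, 0.001]
wrist_force: [-0.2, -0.1, 0.3]
opening: -0.002
```

```bash
python3 -c "
from h import *
to([.623,-.2105,.2267])"
```

```text
t 10.325 pos [ 0.6235 -0.2117  0.2411] yaw -1.5371 F [-0.17 -0.15  0.33] open -0.002
tool cm [-0.12  0.04  1.44]
```

Call:
move_arm --moves '[{"gripper": 0, "x": -0.1, "y": 0, "z": 0.8, "roll": 0}, {"gripper": 0, "x": 0, "y": 0, "z": 0.6, "roll": 0}, {"gripper": 0, "x": 0, "y": 0, "z": 0, "roll": 0}, {"gripper": 0, "x": 0, "y": 0, "z": 0, "roll": 0}]'

```text
time_s: 10.82
eef_pos: [0.6228, -0.2105, 0.2257]
eef_rot: [-0.0, 0.719, -0.695, -0.0]
wrist_force: [-0.2, -0.1, 0.1]
opening: -0.002
```

```bash
python3 -c "
from h import *
to([.623,-.2105,.2267])"
```

```text
t 10.825 pos [ 0.6228 -0.2105  0.2257] yaw -1.5375 F [-0.16 -0.07  0.14] open -0.002
tool cm [ 0.   -0.02 -0.1 ]
```

Call:
move_arm --moves '[{"gripper": 0, "x": 0, "y": 0.5, "z": -0.1, "roll": 0}, {"gripper": 0, "x": 0, "y": 0.5, "z": 0, "roll": 0}, {"gripper": 0, "x": 0, "y": 0.4, "z": 0, "roll": 0}, {"gripper": 0, "x": 0, "y": 0.4, "z": 0, "roll": 0}, {"gripper": 0, "x": 0, "y": 0.4, "z": 0, "roll": 0}]'

```text
time_s: 11.45
eef_pos: [0.6007, -0.2112, 0.2269]
eef_rot: [-0.0, 0.719, -0.695, 0.0]
wrist_force: [1.3, 1.0, 0.3]
opening: -0.002
```

Call:
move_arm --moves '[{"gripper": 0, "x": 0, "y": 0.5, "z": 0, "roll": 0}, {"gripper": 0, "x": 0, "y": 0.5, "z": 0, "roll": 0}, {"gripper": 0, "x": 0, "y": 0.5, "z": 0, "roll": 0}, {"gripper": 0, "x": 0, "y": 0.5, "z": 0, "roll": 0}, {"gripper": 0, "x": 0, "y": 0.5, "z": 0, "roll": 0}]'

```text
time_s: 12.08
eef_pos: [0.5756, -0.2121, 0.2268]
eef_rot: [-0.0, 0.719, -0.695, 0.0]
wrist_force: [1.1, -0.3, 1.7]
opening: 0.0
```

Call:
move_arm --moves '[{"gripper": 0, "x": 0, "y": 0.5, "z": 0, "roll": 0}, {"gripper": 0, "x": 0, "y": 0.5, "z": 0, "roll": 0}, {"gripper": 0, "x": 0, "y": 0.5, "z": 0, "roll": 0}, {"gripper": 0, "x": 0, "y": 0.5, "z": 0, "roll": 0}]'

```text
time_s: 12.58
eef_pos: [0.5555, -0.2128, 0.2267]
eef_rot: [0.0, 0.719, -0.695, 0.0]
wrist_force: [1.9, -0.1, 1.3]
opening: 0.004
```

```bash
python3 - <<'E'
from h import *
c,e,R=wrist("w7")
I=c["img"].astype(int)
d=np.array([np.cos(.035),np.sin(.035),0]); o=np.array([.5944,-.2115,.049])
for s in np.arange(-.03,.095,.001):
    a,b=proj(c,o+d*s); a,b=int(round(a)),int(round(b))
    if 0<=b<384: print(round(s,4),b,I[b,a].sum(),end="; ")
E
```

```text
t 12.575 pos [ 0.5555 -0.2128  0.2267] yaw -1.5374 F [ 1.95 -0.12  1.33] open 0.004
-0.03 223 376; -0.029 221 386; -0.028 219 387; -0.027 217 386; -0.026 216 386; -0.025 214 387; -0.024 212 390; -0.023 210 387; -0.022 208 388; -0.021 206 388; -0.02 204 386; -0.019 202 388; -0.018 200 388; -0.017 198 387; -0.016 196 390; -0.015 194 390; -0.014 192 388; -0.013 190 389; -0.012 188 589; -0.011 186 628; -0.01 184 628; -0.009 182 628; -0.008 180 628; -0.007 178 628; -0.006 176 628; -0.005 174 628; -0.004 172 628; -0.003 170 628; -0.002 168 628; -0.001 166 628; 0.0 164 628; 0.001 162 628; 0.002 160 628; 0.003 158 628; 0.004 156 628; 0.005 154 628; 0.006 152 627; 0.007 149 628; 0.008 147 627; 0.009 145 627; 0.01 143 628; 0.011 141 627; 0.012 139 629; 0.013 137 627; 0.014 134 627; 0.015 132 627; 0.016 130 627; 0.017 128 627; 0.018 126 627; 0.019 124 627; 0.02 121 627; 0.021 119 627; 0.022 117 627; 0.023 115 627; 0.024 112 627; 0.025 110 626; 0.026 108 626; 0.027 106 626; 0.028 103 625; 0.029 101 626; 0.03 99 626; 0.031 96 626; 0.032 94 623; 0.033 92 623; 0.034 89 624; 0.035 87 622; 0.036 85 623; 0.037 82 622; 0.038 80 621; 0.039 78 621; 0.04 75 622; 0.041 73 619; 0.042 71 619; 0.043 68 619; 0.044 66 618; 0.045 63 618; 0.046 61 618; 0.047 58 617; 0.048 56 616; 0.049 53 614; 0.05 51 615; 0.051 48 614; 0.052 46 614; 0.053 44 611; 0.054 41 612; 0.055 38 611; 0.056 36 611; 0.057 33 611; 0.058 31 609; 0.059 28 608; 0.06 26 607; 0.061 23 607; 0.062 21 605; 0.063 18 603; 0.064 15 602; 0.065 13 601; 0.066 10 588; 0.067 7 246; 0.068 5 247; 0.069 2 250;
```

View pics/w7.png

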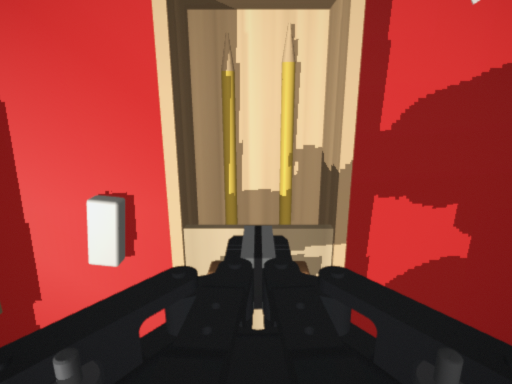

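Lid edge at row 227 puts the lid about 55 mm along, with roughly 9–10 mm left. Now slow steps.

Call:
move_arm --moves '[{"gripper": 0, "x": 0, "y": 0.4, "z": 0, "roll": 0}, {"gripper": 0, "x": 0, "y": 0.2, "z": 0, "roll": 0}, {"gripper": 0, "x": 0, "y": 0.1, "z": 0, "roll": 0}]'

```text
time_s: 13.0
eef_pos: [0.5487, -0.2129, 0.2265]
eef_rot: [0.0, 0.719, -0.695, -0.0]
wrist_force: [0.7, -0.7, -0.1]
opening: 0.004
```

Call:
move_arm --moves '[{"gripper": 0, "x": 0, "y": 0.05, "z": 0, "roll": 0}]'

```text
time_s: 13.12
eef_pos: [0.5483, -0.2129, 0.2265]
eef_rot: [0.0, 0.719, -0.695, -0.0]
wrist_force: [1.3, 0.1, -0.4]
opening: 0.001
```

Call:
move_arm --moves '[{"gripper": 0, "x": 0, "y": 0.05, "z": 0, "roll": 0}]'

```text
time_s: 13.25
eef_pos: [0.5478, -0.213, 0.2266]
eef_rot: [0.0, 0.719, -0.695, -0.0]
wrist_force: [0.9, 0.4, -0.7]
opening: -0.001
```

Call:
move_arm --moves '[{"gripper": 0, "x": 0, "y": 0.05, "z": 0, "roll": 0}]'

```text
time_s: 13.38
eef_pos: [0.5473, -0.2129, 0.2266]
eef_rot: [0.0, 0.719, -0.695, -0.0]
wrist_force: [0.9, -0.8, -1.1]
opening: 0.0
```

Call:
move_arm --moves '[{"gripper": 0, "x": 0, "y": 0.05, "z": 0, "roll": 0}]'

```text
time_s: 13.5
eef_pos: [0.5468, -0.213, 0.2266]
eef_rot: [-0.0, 0.719, -0.695, -0.0]
wrist_force: [1.6, -0.3, -1.1]
opening: -0.002
```

Call:
move_arm --moves '[{"gripper": 0, "x": 0, "y": 0.05, "z": 0, "roll": 0}]'

```text
time_s: 13.62
eef_pos: [0.5463, -0.213, 0.2266]
eef_rot: [-0.0, 0.719, -0.695, -0.0]
wrist_force: [0.5, 0.6, -1.1]
opening: 0.003
```

Call:
move_arm --moves '[{"gripper": 0, "x": 0, "y": 0.05, "z": 0, "roll": 0}]'

```text
time_s: 13.75
eef_pos: [0.5458, -0.213, 0.2266]
eef_rot: [-0.0, 0.719, -0.695, -0.0]
wrist_force: [2.4, 0.0, 0.0]
opening: -0.001
```

Call:
move_arm --moves '[{"gripper": 0, "x": 0, "y": 0.05, "z": 0, "roll": 0}]'

```text
time_s: 13.88
eef_pos: [0.5456, -0.213, 0.2267]
eef_rot: [-0.0, 0.719, -0.695, 0.0]
wrist_force: [3.9, 1.3, -3.1]
opening: 0.001
```

```bash
cat > e.py <<'E'
from h import *
import sys
c,e,R=wrist(sys.argv[1]); I=c["img"].astype(int)
d=np.array([np.cos(.035),np.sin(.035),0]); o=np.array([.5944,-.2115,.049]); l=np.array([-d[1],d[0],0])
for off in(-.028,.028):
    v=[]; S=np.arange(-.08,-.02,.0005)
    for s in S:
        a,b=proj(c,o+d*s+l*off); v.append(I[min(383,max(0,int(round(b)))),int(round(a))].sum())
    g=np.abs(np.diff(v)); k=np.argsort(-g)[:3]; print(off,"lead edge s",S[k].round(4),g[k])
E
python3 e.py w8; python3 - <<'E'
from m import *
c=ctrl.camera("top"); H,S,V=cv2.split(cv2.cvtColor(c["img"],cv2.COLOR_RGB2HSV)); wood=(H>=12)&(H<=28)&(S>60)&(V>110)
d=np.array([np.cos(.035),np.sin(.035),0]); o=np.array([.5944,-.2115,.049])
for off in(-.03,-.01,.01,.03):
    s=np.arange(.06,.1,.0005); f=[wood[tuple(int(round(z)) for z in proj(c,o+d*x+off*np.array([-d[1],d[0],0]))[::-1])] for x in s]; print("case front s",s[np.flatnonzero(f)[-1]] if any(f) else None)
E
```

```text
t 13.875 pos [ 0.5456 -0.213   0.2267] yaw -1.5375 F [ 3.91  1.32 -3.11] open 0.001
-0.028 lead edge s [-0.0585 -0.069  -0.053 ] [159 151 110]
0.028 lead edge s [-0.069  -0.043  -0.0425] [244 167 154]
case front s 0.08350000000000002
case front s 0.08400000000000002
case front s 0.08200000000000002
case front s 0.08250000000000002
```

Call:
move_arm --moves '[{"gripper": 0, "x": 0, "y": 0.03, "z": 0, "roll": 0}]'

```text
time_s: 14.1
eef_pos: [0.5453, -0.213, 0.2267]
eef_rot: [-0.0, 0.719, -0.695, 0.0]
wrist_force: [4.9, 0.1, -2.9]
opening: 0.002
```

Stop reached (4.9 N, little motion). I'll back off, lift, and move clear to the right and up for a final check.

Call:
move_arm --moves '[{"gripper": 0, "x": 0, "y": -0.5, "z": 0, "roll": 0}, {"gripper": 0, "x": 0, "y": -0.5, "z": 0, "roll": 0}, {"gripper": 0, "x": 0, "y": 0, "z": -4, "roll": 0}, {"gripper": 0, "x": 0, "y": 0, "z": -6, "roll": 0}, {"gripper": 0, "x": 0, "y": 0, "z": -6, "roll": 0}]'

```text
time_s: 14.72
eef_pos: [0.5549, -0.2127, 0.3881]
eef_rot: [0.0, 0.719, -0.695, -0.001]
wrist_force: [1.2, -0.2, -0.1]
opening: 0.002
```

Call:
move_arm --moves '[{"gripper": 0, "x": 5, "y": 3, "z": 0, "roll": 0}, {"gripper": 0, "x": 5, "y": 3, "z": 0, "roll": 0}, {"gripper": 0, "x": 5, "y": 3, "z": 0, "roll": 0}, {"gripper": 0, "x": 5, "y": 3, "z": 0, "roll": 0}, {"gripper": 0, "x": 5, "y": 3, "z": 0, "roll": 0}]'

```text
time_s: 15.35
eef_pos: [0.4124, -0.4691, 0.3869]
eef_rot: [0.0, 0.719, -0.695, -0.0]
wrist_force: [1.3, -0.8, -0.2]
opening: -0.001
```

Call:
move_arm --moves '[{"gripper": 0, "x": 4, "y": 2, "z": 0, "roll": 0}, {"gripper": 0, "x": 0, "y": 0, "z": 0, "roll": 0}, {"gripper": 0, "x": 0, "y": 0, "z": 0, "roll": 0}]'

```text
time_s: 15.72
eef_pos: [0.3948, -0.508, 0.3863]
eef_rot: [-0.0, 0.719, -0.695, -0.001]
wrist_force: [0.3, 1.0, -0.4]
opening: -0.002
```

```bash
python3 - <<'E'
from h import *
state(); c=ctrl.camera("top"); cv2.imwrite("pics/t9.png",cv2.resize(c["img"][:,:,::-1],(800,600),interpolation=3))
c0=np.load("top0.npy",allow_pickle=True).item()
for n,p,yaw in(("sc",(.5369,.236),.11),("pe",(.5944,-.2115),.035),("gl",(.5779,.0165),.015)):
    d=np.array([np.cos(yaw),np.sin(yaw)]); l=np.array([-d[1],d[0]]); 
    for nm,k in(("before",c0),("after",c)):
        H,S,V=cv2.split(cv2.cvtColor(k["img"],cv2.COLOR_RGB2HSV)); w=(H>=12)&(H<=28)&(S>60)&(V>110); bar=((H>=8)&(H<=15)&(S>140)&(V>100))
        smp=lambda m,s,o,z:m[tuple(int(round(q)) for q in proj(k,[*(np.array(p)+d*s+l*o),z])[::-1])]
        s=np.arange(.05,.16,.0005); fr=[s[np.flatnonzero([smp(w,x,o,.049) for x in s])[-1]] for o in(-.03,0,.03)]
        s=np.arange(-.15,.12,.0005); b=s[[smp(bar,x,0,.061) for x in s]]
        s=np.arange(-.3,-.02,.0005); r=s[[smp(w,x,0,.049) for x in s]]
        print(n,nm,"front",np.mean(fr).round(4),"bar",b.mean().round(4) if len(b) else None,"rear of lid",r[0] if len(r) else None)
E
```

```text
t 15.725 pos [ 0.3948 -0.508   0.3863] yaw -1.5378 F [ 0.34  0.98 -0.42] open -0.002Traceback (most recent call last):
  File "<stdin>", line 11, in <module>
  File "<stdin>", line 8, in <lambda>
IndexError: index 386 is out of bounds for axis 0 with size 384
```

View pics/t9.png

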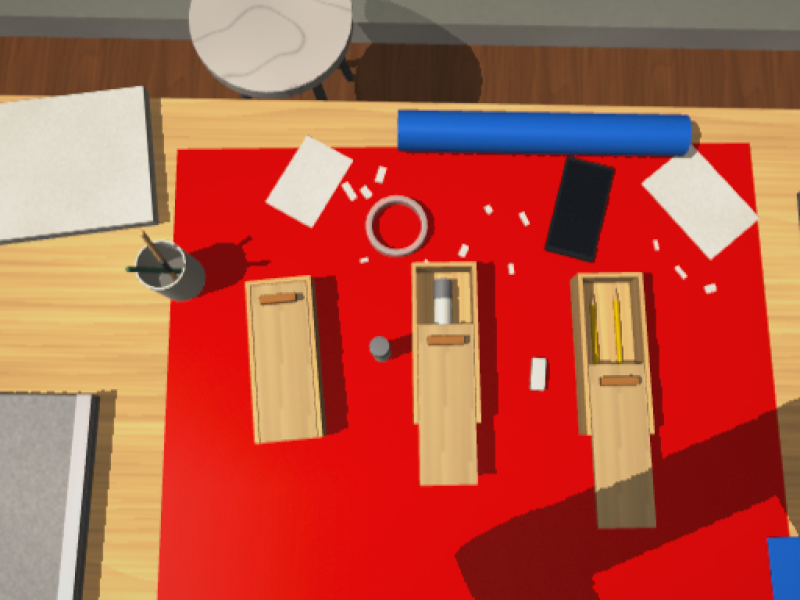

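The scissors case is shut, the pencil lid is open (bar at 620,380), and everything else looks as before. I'll check the numbers once and then hand in.

```bash
python3 - <<'E'
from h import *
c=ctrl.camera("top"); c0=np.load("top0.npy",allow_pickle=True).item()
for n,p,yaw in(("sc",(.5369,.236),.11),("pe",(.5944,-.2115),.035),("gl",(.5779,.0165),.015)):
    d=np.array([np.cos(yaw),np.sin(yaw)]); l=np.array([-d[1],d[0]])
    for nm,k in(("before",c0),("after",c)):
        H,S,V=cv2.split(cv2.cvtColor(k["img"],cv2.COLOR_RGB2HSV)); w=(H>=12)&(H<=28)&(S>60)&(V>110); bar=((H>=8)&(H<=15)&(S>140)&(V>100))
        smp=lambda m,s,o,z:m[tuple(int(round(q)) for q in proj(k,[*(np.array(p)+d*s+l*o),z])[::-1])]
        s=np.arange(.02,.14,.0005); fr=[s[np.flatnonzero([smp(w,x,o,.049) for x in s])[-1]] for o in(-.03,0,.03)]
        s=np.arange(-.1,.11,.0005); b=s[[smp(bar,x,0,.06) for x in s]]
        print(n,nm,"front",np.mean(fr).round(4),"bar",b.mean().round(4) if len(b) else None)
d=cv2.absdiff(c["img"],c0["img"]).max(2)>60
m,_,st,_=cv2.connectedComponentsWithStats(d.astype(np.uint8)); print("changed regions (orig px)",[s.tolist() for s in st[1:] if s[4]>8])
E
```

```text
sc before front 0.1248 bar -0.0005
sc after front 0.1248 bar 0.0701
pe before front 0.0833 bar 0.0148
pe after front 0.0827 bar -0.0368
gl before front 0.11 bar 0.0147
gl after front 0.11 bar 0.0147
changed regions (orig px) [[160, 180, 38, 47, 1226], [375, 201, 37, 32, 608], [170, 232, 27, 8, 103], [384, 240, 27, 7, 122], [410, 255, 102, 49, 902], [166, 275, 58, 56, 2532], [362, 304, 58, 34, 1248], [379, 317, 133, 67, 1622], [291, 336, 41, 48, 1139]]
```

```bash
python3 - <<'E'
from h import *
for c in(np.load("top0.npy",allow_pickle=True).item(),ctrl.camera("top")):
    H,S,V=cv2.split(cv2.cvtColor(c["img"],cv2.COLOR_RGB2HSV)); b=((H>=8)&(H<=15)&(S>140)&(V>130)).astype(np.uint8)
    n,l,st,ce=cv2.connectedComponentsWithStats(b)
    for i in range(1,n):
        if st[i,4]>60 and 18<st[i,2]<28 and 4<st[i,3]<12: print(ce[i].round(1),onz(c,*ce[i],.06).round(4))
    print()
ctrl.hand_in()
E
```

```text
[393.9 212.1] [ 0.5932 -0.2126  0.06  ]
[284.9 217.5] [0.5779 0.0177 0.06  ]
[180.2 235.3] [0.5369 0.236  0.06  ]

[177.1 190.3] [0.6319 0.247  0.06  ]
[284.7 217.4] [0.578 0.018 0.06 ]
[396.  243.4] [ 0.5273 -0.2148  0.06  ]

the job is handed in; nothing more can be done
```

I pushed the scissors lid shut first, then the pencil lid open. Both went to their stops, with the closed fingertips on the thumb bars, and I handed the job in at about 16 s.

- **Scissors lid:** its bar moved 95.6 mm, against 95.5 mm expected. I stopped when the force rose to about 5 N, and in the wrist camera view only a thin seam was left.
- **Pencil lid:** its bar moved 66 mm, against about 65 mm expected. I stopped when the force rose to about 5 N.
- **Cases:** the front edges of both pushed cases stayed within about 1 mm.
- **Everything else:** the glue case measured unchanged, and the other items look unmoved in the final top view. The arm was parked clear of everything.

One check gave a wrong result: a first comparison of the bars in the top view picked up stray brown pixels. I measured them again by their colour blobs, and those are the figures above.

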